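Stand the ballasted tank float heavy end down

TASK

The sealed grey float lying on the rubber mat has a weight hidden in one end, and both ends look alike. Feel which end is the heavy one by balancing the float in the grip, then stand it on the white round plate, heavy end down, so that it stays upright by itself. Set it down gently, never letting it fall over, and leave the other things on the shelf where they are.

Things in the scene. Friction and masses are not known exactly. Their poses are not given: they have to be found in the camera images.
- float: sealed grey square bar, 54 x 54 mm in section, 160 mm long over two identical shallow domed ends (each dome 10 mm high, curvature radius 73 mm), a dark band 20 mm from each tip. Origin at its middle on its axis, x along its length, y and z square to its flat sides. Starts lying level on the mat, origin 31 mm above the shelf. Stood on an end, the origin is 80 mm above the surface
- float_mid (a point): the float's middle, same frame. Mass 0.55 to 0.68 kg; a slug is shut in one end, drawn anew each time, not seen nor told by the axes: centre of mass 35 to 45 mm from the middle, so held level there the heavy end pulls down with 0.15 to 0.3 N m. Heavy end down it stands and rights itself from tilts up to about 15 degrees; light end down it topples at once
- plate: flat white round plate, 150 mm across and 5 mm thick, fixed on the shelf; origin at the centre of its underside, z up. The float is to stand on it
- mat: flat black rubber mat, 200 x 100 x 4 mm, fixed on the shelf, on which the float lies at the start, roughly along it; origin at the centre of its underside, x along its length
- thermostat: bystander: loose black plastic thermostat case 85 x 85 x 28 mm with a low dial on top (35 mm high in all), lying flat; origin at the centre of its underside
- thermowell: bystander: loose brass thermowell standing on its hexagonal head, 36 mm across and 100 mm tall; origin at the centre of its underside
- clip_left: bystander: loose zinc pipe clip, an arch on a flat foot 70 x 22 mm, 30 mm high; origin at the centre of its underside
- clip_right: bystander: a second zinc pipe clip like the first
- lamp: bystander: frosted glass lamp in a brass bayonet socket fixed at the far edge of the shelf, 54 mm across, 117 mm high; origin at the centre of its underside

How it is judged:
By the outcome, as a careful person would: the job done as asked, in the order asked, and still so for the second after the job is handed in, with the robot touching nothing.
It also fails if it takes over 59 s, if anything falls off the work surface, if the arm or the gripper's body presses on something with over 40 N, if the wrist force passes 120 N, or if a joint passes its speed limit or range.

ROBOT

A 6-joint arm with a two-finger parallel gripper is mounted at the origin on the work surface. World frame = base frame: x ahead of the robot, y to its left, z up, the work surface at z = 0. Lengths are in m, angles in rad, forces in N, time in s.
With the tool pointing down it reaches from about 0.425 to 0.95 m from the base axis. Payload 3.5 kg.
Tool frame: the origin (TCP) lies between the finger pads; the fingertips stand bot.tcp_to_tips ahead of it and the grasp point (between the pads) is the TCP (bot.tcp_to_tips is the distance from the TCP to the fingertips, in m); x points along the fingers, y is the direction in which the jaws open and shut, and the axes are right-handed (so a half turn about x gives the same grasp; the last joint's range is limited). The gripper opens to 85 mm and grips with 20 to 120 N. Pads are 22 mm wide; open, the fingers measure 114 mm over their backs; the gripper's body (76 mm by 85 mm) begins 54 mm behind the grasp point. The pads swing forward as they close: fully open they stand 13 mm farther back than shut.
Start: joints at [0.992, 0.286, 1.577, -0, 1.279, -0.15], TCP at [0.281, 0.614, 0.215] pointing down, gripper open.
Joint ranges: [-2.77, 2.77], [-0.9, 2.22], [0.21, 2.48], [-1.53, 4.67], [0.24, 2.81], [-2.84, 2.84]. Speed limits (rad/s): [2.79, 2.79, 3.14, 3.14, 3.14, 3.14].

INTERFACE

Orientations are given as a rotation vector (axis times angle).
In Python, from workcell import status, vision, order, bot gives the robot as it stands. The module is installed in compiled form; this text tells all that it offers.
- The arm moves only by the tool jog_arm, never from a script. Its arguments are lists of equal length, an entry for each row: "fingers": the finger opening in mm, from 0 to 85.4; "travel": the shift along the tool's x, y, z in mm, a list of three; "angular": the turn, a rotation vector about the tool's x, y, z in rad, a list of three. A call has exactly 10 rows; each row shifts and turns the commanded pose from where the row before left it, along the tool's axes as they then stand; what a row does not reach is not made up. A row lasts 1/12 s, in which the tool goes at most 41.7 mm and 7.16 degrees, less where a joint would pass 70% of its speed; a pose out of reach is approached as far as the arm can. A call is refused whole if a number of a shift passes 41.7 or a number of a turn 0.125, either way. A call with a gripper value outside its range is refused whole. The fingers move at their own pace and stop on an object; the grip force is fixed at half the most. Time passes only in rows, so rows that do not move let the fingers close, or fill a call up. It gives the time, the measured TCP pose, the force and the opening at its end, in the units of the state.
- status.get_state(): the state, without advancing time (a new reading comes with each control period).
- vision.read_camera(name): name is "scene" or "side" or "wrist"; returns (picture, depth): 384x512x3 uint8, red, green, blue; 384x512 float32, m along the optical axis (not along the pixel's ray), 0 where there is no reading.
- vision.camera_model(name): a dict with "mtx" (3x3 intrinsics, pixels), "R" (3x3) and "t" (3): a world point X has camera coordinates R X + t. Camera axes: x right, y down, z forward; pixel columns grow to the right and rows downward; lengths in m; the calibration is good to about 2 mm. A picture is of the moment at which its call begins: read the wrist's pose just before it. camera_model takes no time and is no camera call; for the wrist camera it gives the pose at the moment of the call.
- order.hand_in(): hands the job in, once; it reports no verdict.
The state is a dict: "time": time; "joint_positions": joint angles; "joint_velocities": joint speeds; "effort": joint torques, N m; "tcp_pos": TCP position; "orientation": TCP orientation; "ft_force": force on the tool from outside, world axes, zero at the start; "torque": the same for the moment, N m; "opening": finger opening in m.
Only numpy, scipy, OpenCV 4.12 (cv2) and the standard library are available. Lean on these libraries where they do the work, as an engineer would, in place of code of your own. Each camera call takes 0.05 s, during which the arm holds its last target.

## Working session

There is one attempt and no reset: what is moved stays moved. The work goes in short steps, Python scripts to look and compute and a tool call to move; the robot and the scene stay as the last step left them, time stands still between calls to the robot, and variables do not carry over. Pictures are saved under pics/ and viewed, and the job is handed in when it is done.

Besides the shell and the picture viewer there is one more tool, called after ">>>" as a command line: name --argument value ..., lists and objects as JSON in quotes. jog_arm: Moves the arm, as the interface text tells. Its arguments: {"type":"object","properties":{"fingers":{"type":"array","items":{"type":"number"}},"travel":{"type":"array","items":{"type":"array","items":{"type":"number"}}},"angular":{"type":"array","items":{"type":"array","items":{"type":"number"}}}},"required":["fingers","travel","angular"]}

```bash
mkdir -p pics
cat > h.py <<'E'
import numpy as np, cv2
from workcell import status, vision, order, bot
def snap(n,f):
    m=vision.camera_model(n); p,d=vision.read_camera(n)
    cv2.imwrite('pics/'+f+'.png',p[:,:,::-1]); np.savez('pics/'+f+'.npz',p=p,d=d,**{k:np.array(m[k]) for k in('mtx','R','t')})
    return p,d,m
def world(d,m,us,vs):
    K=np.array(m['mtx']);R=np.array(m['R']);t=np.array(m['t']).ravel()
    z=d[vs,us]; c=np.stack([(us-K[0,2])/K[0,0]*z,(vs-K[1,2])/K[1,1]*z,z],-1)
    return (c-t)@R
def ray(m,u,v,h):
    K=np.array(m['mtx']);R=np.array(m['R']);t=np.array(m['t']).ravel()
    c=-R.T@t; r=R.T@np.linalg.solve(K,[u,v,1]); return c+r*(h-c[2])/r[2]
E
python3 - <<'E'
from h import *
s=status.get_state(); print({k:np.round(v,3) for k,v in s.items()}); print(bot.tcp_to_tips)
snap('scene','s0');snap('side','d0')
E
```

```text
{'time': np.float64(0.0), 'joint_positions': array([ 0.992,  0.287,  1.578, -0.   ,  1.279, -0.15 ]), 'joint_velocities': array([ 0.   , -0.001,  0.002,  0.   , -0.001, -0.   ]), 'effort': array([-0.0000e+00, -4.0600e+01, -2.9262e+01, -0.0000e+00,  6.0000e-03,
        0.0000e+00]), 'tcp_pos': array([0.28 , 0.613, 0.214]), 'orientation': array([ 0.335,  1.545, -0.338]), 'ft_force': array([-1.246, -0.32 , -0.043]), 'torque': array([ 0.023,  0.003, -0.01 ]), 'opening': np.float64(0.085)}
0.019
```

View pics/s0.png

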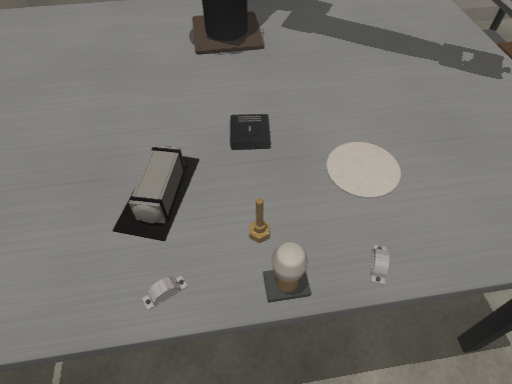

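View pics/d0.png

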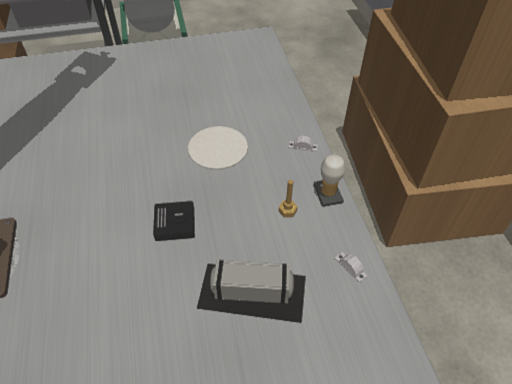

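The scene camera looks back at the base: the float is on its mat at about (158,185), the plate at (363,169). The thermostat, thermowell, clips and lamp are all visible. The side view shows the float at (252,282) and the plate at (218,147). Next I'll measure positions.

Run:
```python
from h import *
for f in('s0','d0'):
    z=np.load(f'pics/{f}.npz'); p=z['p'].astype(int);d=z['d'];m=z
    vs,us=np.mgrid[0:384,0:512]; W=world(d,m,us.ravel(),vs.ravel()).reshape(384,512,3)
    print(f,'cam',-z['R'].T@z['t'], np.isfinite(W).all(), (d>0).mean())
    # plate
    hsv=cv2.cvtColor(z['p'],cv2.COLOR_RGB2HSV)
    boxes={'s0':dict(plate=(320,135,410,200),float=(125,140,190,225),thermostat=(222,108,278,155),well=(245,190,275,245),lamp=(262,235,312,300),cl=(140,270,190,310),cr=(365,240,395,285)),
           'd0':dict(plate=(182,122,255,173),float=(205,255,300,308),thermostat=(148,195,200,243),well=(275,175,300,220),lamp=(312,150,347,206),cl=(335,250,370,282),cr=(285,132,320,155))}[f]
    for n,(a,b,c,e) in boxes.items():
        w=W[b:e,a:c].reshape(-1,3); col=p[b:e,a:c].reshape(-1,3)
        if n=='plate':
            mk=(col.min(1)>170); q=w[mk]
            P=np.array([ray(m,u,v,.005) for v,u in np.argwhere((p[b:e,a:c].min(2)>170))+[b,a]])
            print(n,mk.sum(),q.mean(0),P[:,:2].mean(0),P[:,:2].min(0),P[:,:2].max(0)); continue
        q=w[(w[:,2]>.012)&(w[:,2]<.3)]
        if n=='float':
            t=q[q[:,2]>.045]; print('top z',np.median(t[:,2])); 
            r=cv2.minAreaRect(t[:,:2].astype(np.float32)*1000); print(n,r, t.mean(0))
        else: print(n,len(q),q.min(0).round(3),q.max(0).round(3),np.median(q,0).round(3))
```

```text
s0 cam [ 1.02258078 -0.06511548  0.57569799] True 0.9960988362630209
plate 1 [0.60838689 0.18506268 0.00338456] [0.60955601 0.18435651] [0.60955601 0.18435651] [0.60955601 0.18435651]
top z 0.05755423812126304
float ((564.6993408203125, -183.31642150878906), (55.340824127197266, 152.99383544921875), 73.41613006591797) [ 0.5723206  -0.1834085   0.05667398]
thermostat 1244 [ 0.388 -0.039  0.012] [0.48  0.053 0.037] [0.446 0.007 0.028]
well 493 [ 0.665 -0.03   0.012] [0.702 0.008 0.101] [ 0.686 -0.012  0.029]
lamp 1650 [ 0.694 -0.017  0.012] [0.811 0.052 0.119] [0.797 0.013 0.096]
cl 400 [ 0.749 -0.202  0.012] [ 0.786 -0.153  0.029] [ 0.768 -0.178  0.024]
cr 339 [0.749 0.162 0.012] [0.798 0.197 0.029] [0.78  0.177 0.023]
d0 cam [ 0.4732566  -0.60227807  0.79927282] True 0.996002197265625
plate 1912 [0.56563706 0.21538923 0.00745464] [0.5659346  0.21800061] [0.49355695 0.14695808] [0.63946231 0.29399946]
top z 0.0576652201717383
float ((564.087890625, -184.699462890625), (56.840511322021484, 155.1500244140625), 73.5195541381836) [ 0.56373179 -0.18818816  0.05694809]
thermostat 1424 [ 0.389 -0.041  0.012] [0.481 0.051 0.038] [ 0.435 -0.005  0.028]
well 311 [ 0.664 -0.033  0.012] [0.704 0.009 0.102] [ 0.681 -0.017  0.028]
lamp 911 [ 0.761 -0.02   0.012] [0.811 0.048 0.118] [0.78  0.002 0.084]
cl 231 [ 0.751 -0.204  0.012] [ 0.789 -0.157  0.03 ] [ 0.771 -0.184  0.023]
cr 127 [0.752 0.159 0.012] [0.798 0.194 0.03 ] [0.776 0.176 0.024]
```

```bash
cat >> h.py <<'E'
from scipy.spatial.transform import Rotation as Ro
def pose():
    s=status.get_state(); return np.array(s['tcp_pos']),Ro.from_rotvec(s['orientation']).as_matrix(),s
def plan(pt,Rt):
    p,R,s=pose(); print('t',s['time'],'p',p.round(4),'q',np.round(s['joint_positions'],3))
    print('R cols',R.T.round(3).tolist())
    print('travel mm (tool now)',(R.T@(np.array(pt)-p)*1000).round(1),'in target tool',(Rt.T@(np.array(pt)-p)*1000).round(1),'rotvec tool',Ro.from_matrix(R.T@Rt).as_rotvec().round(4))
def down(yaw): # tool x down, y at angle yaw in world
    x=np.array([0,0,-1.]);y=np.array([np.cos(yaw),np.sin(yaw),0]); return np.stack([x,y,np.cross(x,y)],1)
E
python3 - <<'E'
from h import *
a=np.deg2rad(-16.6)
plan([.565,-.184,.18],down(a+np.pi/2)); plan([.565,-.184,.18],down(a-np.pi/2))
E
```

```text
t 0.1 p [0.2803 0.6134 0.2138] q [ 0.992  0.287  1.578 -0.     1.279 -0.15 ]
R cols [[-0.001, -0.002, -1.0], [0.416, 0.909, -0.002], [0.909, -0.416, -0.0]]
travel mm (tool now) [  35.  -606.7  590.5] in target tool [  33.8 -682.8  500.6] rotvec tool [-0.1391 -0.0005  0.0021]
t 0.1 p [0.2803 0.6134 0.2138] q [ 0.992  0.287  1.578 -0.     1.279 -0.15 ]
R cols [[-0.001, -0.002, -1.0], [0.416, 0.909, -0.002], [0.909, -0.416, -0.0]]
travel mm (tool now) [  35.  -606.7  590.5] in target tool [  33.8  682.8 -500.6] rotvec tool [3.0025e+00 3.2000e-03 7.0000e-04]
```

>>> jog_arm --fingers '[85,85,85,85,85,85,85,85,85,85]' --travel '[[0,0,0],[0,0,0],[0,-31,23],[0,-31,23],[0,-31,23],[0,-31,23],[0,-31,23],[0,-31,23],[0,-31,23],[0,-31,23]]' --angular '[[-0.07,0,0],[-0.07,0,0],[0,0,0],[0,0,0],[0,0,0],[0,0,0],[0,0,0],[0,0,0],[0,0,0],[0,0,0]]'

```text
time: 0.93
tcp_pos: [0.3862, 0.3219, 0.2146]
orientation: [0.226, 1.559, -0.227]
ft_force: [-0.0, -0.1, -0.2]
opening: 0.0853
```

>>> jog_arm --fingers '[85,85,85,85,85,85,85,85,85,85]' --travel '[[0,-31,23],[0,-31,23],[0,-31,23],[0,-31,23],[0,-31,23],[0,-31,23],[0,-31,23],[0,-31,23],[0,-31,23],[0,-31,23]]' --angular '[[0,0,0],[0,0,0],[0,0,0],[0,0,0],[0,0,0],[0,0,0],[0,0,0],[0,0,0],[0,0,0],[0,0,0]]'

```text
time: 1.77
tcp_pos: [0.5185, -0.0408, 0.2147]
orientation: [0.227, 1.559, -0.227]
ft_force: [0.4, 1.1, -0.1]
opening: 0.0849
```

Run:
```python
from h import *
a=np.deg2rad(-16.6)
plan([.565,-.184,.13],down(a+np.pi/2))
snap('wrist','w1')
```

```text
t 1.7667 p [ 0.5185 -0.0408  0.2147] q [-0.274 -0.058  1.954  0.     1.246 -1.555]
R cols [[-0.0, 0.0, -1.0], [0.285, 0.958, 0.0], [0.958, -0.285, -0.001]]
travel mm (tool now) [  84.7 -124.    85.5] in target tool [  84.7 -124.    85.5] rotvec tool [ 0.0006 -0.0005 -0.0001]
```

View pics/w1.png

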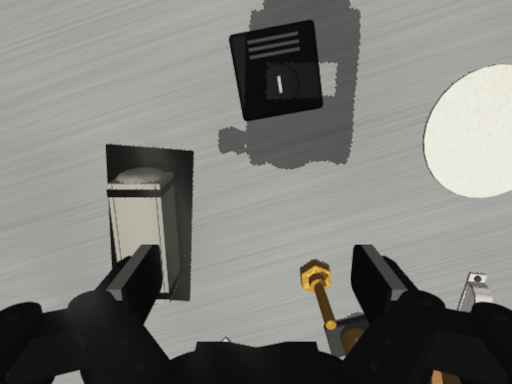

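The wrist view shows the float to the left at about (150,230), between the thermostat and the clip, with its edges parallel to the tool's z axis.

>>> jog_arm --fingers '[85,85,85,85,85,85,85,85,85,85]' --travel '[[0,-25,17],[0,-25,17],[0,-25,17],[0,-25,17],[0,-24,17],[17,0,0],[17,0,0],[17,0,0],[17,0,0],[17,0,0]]' --angular '[[0,0,0],[0,0,0],[0,0,0],[0,0,0],[0,0,0],[0,0,0],[0,0,0],[0,0,0],[0,0,0],[0,0,0]]'

```text
time: 2.65
tcp_pos: [0.5643, -0.1817, 0.1287]
orientation: [0.227, 1.56, -0.227]
ft_force: [-0.1, -0.3, -0.2]
opening: 0.0849
```

Run:
```python
from h import *
a=np.deg2rad(-16.6)
plan([.565,-.184,.036],down(a+np.pi/2))
p,d,m=snap('wrist','w2'); s=status.get_state(); print(s['ft_force'],s['torque'])
vs,us=np.mgrid[0:384,0:512]; W=world(d,m,us.ravel(),vs.ravel())
t=W[(abs(W[:,2]-.058)<.004)&(abs(W[:,0]-.565)<.12)&(abs(W[:,1]+.184)<.06)]
print(len(t),cv2.minAreaRect((t[:,:2]*1000).astype(np.float32)))
```

```text
t 2.65 p [ 0.5643 -0.1817  0.1287] q [-0.482  0.193  1.854  0.     1.096 -1.764]
R cols [[-0.001, 0.001, -1.0], [0.285, 0.959, 0.0], [0.959, -0.285, -0.001]]
travel mm (tool now) [92.7 -2.1  1.4] in target tool [92.7 -2.   1.3] rotvec tool [ 0.0007 -0.0011 -0.0002]
[-1.67223601  0.82723782 -2.48732037] [-0.00997804  0.05747705  0.01011704]
13509 ((562.7301025390625, -184.13296508789062), (54.77863311767578, 149.68707275390625), 73.28881072998047)
```

View pics/w2.png

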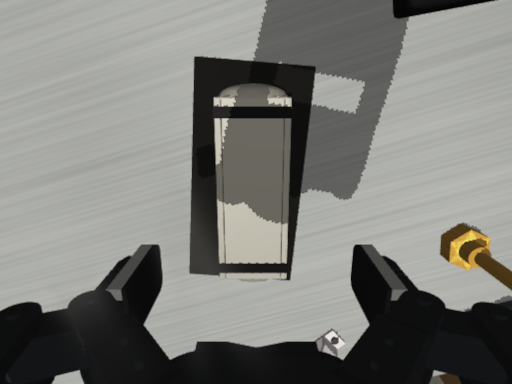

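The float is straight between the open fingers, with its top spanning about (215–290, 85–280). Now I'll descend and close.

>>> jog_arm --fingers '[85,85,85,85,85,85,85,60,54,50]' --travel '[[15,-2,0],[15,0,0],[15,0,0],[15,0,0],[15,0,0],[10,0,0],[6,0,0],[0,0,0],[0,0,0],[0,0,0]]' --angular '[[0,0,0],[0,0,0],[0,0,0],[0,0,0],[0,0,0],[0,0,0],[0,0,0],[0,0,0],[0,0,0],[0,0,0]]'

```text
time: 3.53
tcp_pos: [0.5649, -0.1842, 0.0402]
orientation: [0.226, 1.557, -0.227]
ft_force: [0.2, 0.2, 0.8]
opening: 0.0513
```

>>> jog_arm --fingers '[45,40,40,40,40,40,40,40,40,40]' --travel '[[0,0,0],[0,0,0],[0,0,0],[0,0,0],[-4,0,0],[-5,0,0],[-5,0,0],[-5,0,0],[0,0,0],[0,0,0]]' --angular '[[0,0,0],[0,0,0],[0,0,0],[0,0,0],[0,0,0],[0,0,0],[0,0,0],[0,0,0],[0,0,0],[0,0,0]]'

```text
time: 4.37
tcp_pos: [0.5645, -0.1841, 0.0587]
orientation: [0.226, 1.558, -0.227]
ft_force: [0.2, 0.3, -0.2]
opening: 0.0398
```

Run:
```python
from h import *
p,R,s=pose()
for i in range(3):
    pic,d,m=snap('side' if i==0 else 'wrist','f%d'%i); s=status.get_state(); print(np.round(s['ft_force'],2),np.round(s['torque'],3),'tool', (R.T@s['torque']).round(3))
    vs,us=np.mgrid[0:384,0:512]; W=world(d,m,us.ravel(),vs.ravel())
    t=W[(W[:,2]>.05)&(W[:,2]<.12)&(abs(W[:,0]-.565)<.11)&(abs((W-p)@R[:,1])<.02)]
    ax=(t-p)@R[:,2]; print(len(t)); 
    for lo in range(-80,80,20):
        k=(ax*1000>lo)&(ax*1000<lo+20); print(lo,k.sum(),np.median(t[k,2]).round(4) if k.sum() else None)
print(p,s['opening'])
```

```text
[-0.13  0.49 -0.16] [ 0.05  0.04 -0.02] tool [0.02  0.053 0.036]
1227
-80 140 0.0573
-60 200 0.0581
-40 203 0.058
-20 49 0.0578
0 86 0.0579
20 202 0.058
40 203 0.0582
60 144 0.0576
[0.28 0.2  0.52] [-0.     0.007 -0.043] tool [ 0.043  0.006 -0.002]
20273
-80 2945 0.0579
-60 3308 0.0581
-40 3012 0.058
-20 3074 0.0581
0 2797 0.0581
20 2232 0.058
40 2083 0.0581
60 822 0.0581
[-0.57  0.15  0.13] [0.015 0.027 0.019] tool [-0.019  0.03   0.007]
20285
-80 2928 0.0579
-60 3330 0.0581
-40 3015 0.0581
-20 3096 0.0581
0 2795 0.0581
20 2247 0.058
40 2089 0.0581
60 785 0.0581
[ 0.56445042 -0.18407354  0.05871117] 0.03990956849305755
```

View pics/f0.png

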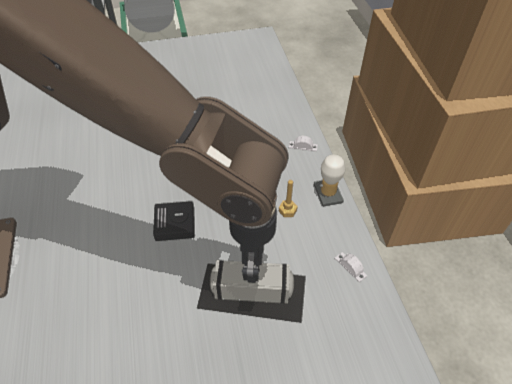

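View pics/f2.png

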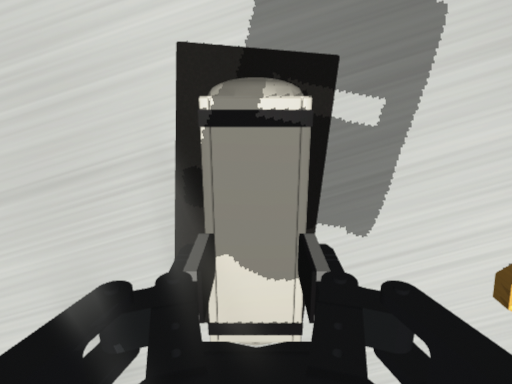

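Run:
```python
import cv2
a=cv2.imread('pics/f0.png')[180:320,180:320]; cv2.imwrite('pics/f0z.png',cv2.resize(a,None,fx=4,fy=4,interpolation=cv2.INTER_CUBIC))
```

```text
(no output)
```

View pics/f0z.png

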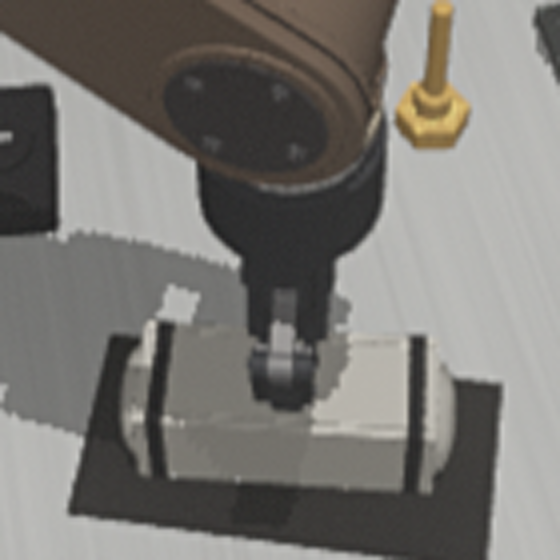

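Run:
```python
from h import *
z=np.load('pics/f2.npz'); p,R,s=pose()
for v in (235,250,270,290,310,330):
    us=np.array([160,175,186,190,196,200,205,208,212,216,230,256,285,295,300,304,308,312,318,325]); W=world(z['d'],z,us,np.full(len(us),v)); 
    L=(W-p)@R*1000
    print(v,[(int(u),int(l[1]),int(l[2]),int(w[2]*1000)) for u,l,w in zip(us,L,W)])
print(s['opening'])
```

```text
235 [(160, -69, 25, 0), (175, -58, 24, 4), (186, -50, 23, 5), (190, -47, 24, 4), (196, -43, 24, 2), (200, -25, -10, 82), (205, -23, -10, 82), (208, -21, -10, 82), (212, -20, -10, 82), (216, -21, 0, 56), (230, -14, 0, 58), (256, 0, 0, 58), (285, 15, 0, 57), (295, 20, 0, 57), (300, 19, -9, 80), (304, 21, -10, 82), (308, 23, -10, 82), (312, 25, -10, 81), (318, 44, 25, 0), (325, 49, 26, 0)]
250 [(160, -71, 38, 0), (175, -58, 35, 5), (186, -30, -6, 89), (190, -28, -6, 89), (196, -24, -10, 97), (200, -23, -10, 96), (205, -21, -10, 96), (208, -20, -9, 95), (212, -19, -4, 85), (216, -21, 9, 57), (230, -14, 9, 57), (256, 0, 9, 57), (285, 15, 8, 58), (295, 20, 8, 58), (300, 19, -3, 82), (304, 19, -8, 94), (308, 21, -10, 96), (312, 22, -9, 96), (318, 25, -10, 96), (325, 29, -6, 89)]
270 [(160, -72, 54, 0), (175, -31, -6, 106), (186, -25, -10, 113), (190, -23, -10, 113), (196, -21, -10, 113), (200, -20, -10, 113), (205, -20, -5, 104), (208, -19, -1, 98), (212, -20, 4, 87), (216, -22, 21, 58), (230, -14, 21, 57), (256, 0, 21, 58), (285, 15, 20, 58), (295, 21, 21, 56), (300, 19, 6, 84), (304, 20, 
[... 635 characters left out ...]
05, -20, 9, 108), (208, -37, 86, 4), (212, -25, 47, 57), (216, -23, 47, 57), (230, -15, 46, 58), (256, 0, 47, 57), (285, 16, 46, 58), (295, 22, 46, 58), (300, 25, 47, 57), (304, 36, 88, 2), (308, 19, 9, 109), (312, 20, 5, 113), (318, 16, -16, 143), (325, 17, -16, 144)]
330 [(160, -23, -16, 151), (175, -19, -16, 151), (186, -16, -16, 151), (190, -15, -17, 152), (196, -14, -16, 151), (200, -13, -17, 152), (205, -40, 107, 0), (208, -38, 108, 0), (212, -25, 60, 58), (216, -23, 60, 57), (230, -15, 60, 58), (256, 0, 60, 58), (285, 16, 60, 58), (295, 22, 60, 58), (300, 25, 60, 57), (304, 37, 107, 0), (308, 41, 109, 0), (312, 44, 108, 0), (318, 14, -16, 151), (325, 16, -16, 151)]
0.03990956849305755
```

Run:
```python
from h import *
z=np.load('pics/f0.npz'); p,R,s=pose()
for v in range(255,300,3):
    us=np.array([244,248,251,254,258]); W=world(z['d'],z,us,np.full(len(us),v))
    L=(W-p)@R*1000
    print(v,[(int(l[1]),int(l[2]),int(w[2]*1000),int(z['p'][v,u].mean())) for u,l,w in zip(us,L,W)])
for f in('s0','f0'):
    pass
print(s['time'],p, s['joint_positions'])
```

```text
255 [(-24, -10, 160, 46), (-38, -2, 182, 68), (-39, 2, 184, 87), (-40, 7, 186, 60), (-26, 12, 165, 44)]
258 [(-26, -10, 152, 45), (-44, -2, 183, 73), (-44, 2, 183, 80), (-42, 7, 181, 51), (-21, 12, 147, 47)]
261 [(-28, -10, 147, 49), (-49, -1, 182, 144), (-48, 2, 181, 138), (-28, 6, 148, 47), (-27, 13, 148, 49)]
264 [(-29, -10, 138, 72), (-52, -1, 179, 157), (-52, 3, 178, 155), (-28, 6, 140, 64), (-28, 13, 140, 49)]
267 [(-58, -7, 179, 99), (-57, -1, 177, 145), (-56, 3, 177, 152), (-56, 8, 176, 123), (-30, 13, 134, 68)]
270 [(-63, -7, 177, 80), (-62, 0, 177, 148), (-62, 3, 178, 149), (-60, 8, 174, 78), (-60, 14, 175, 57)]
273 [(-66, -6, 174, 56), (-66, 0, 175, 101), (-66, 4, 175, 105), (-66, 8, 175, 61), (-42, 14, 134, 79)]
276 [(-62, -7, 156, 41), (-59, -1, 153, 54), (-60, 3, 155, 58), (-62, 8, 159, 46), (-45, 14, 130, 78)]
279 [(-53, -8, 131, 46), (-50, -2, 127, 50), (-49, 2, 126, 50), (-51, 7, 129, 49), (-11, 12, 59, 91)]
282 [(-18, -12, 57, 119), (-18, -5, 59, 86), (-30, 1, 80, 68), (-32, 6, 84, 60), (-426, 31, 799, 169)]
285 [(-24, -11, 57, 116), (-24, -4, 59, 117), (-22, 0, 55, 125), (-23, 6, 57, 116), (-23, 13, 59, 128)]
288 [(-26, -11, 49, 111), (-28, -4, 54, 111), (-27, 0, 52, 115), (-26, 6, 53, 116), (-26, 13, 53, 155)]
291 [(-27, -12, 39, 113), (-25, -4, 37, 112), (-27, 0, 42, 112), (-26, 6, 40, 112), (-27, 13, 42, 119)]
294 [(-27, -12, 27, 113), (-26, -4, 28, 112), (-26, 0, 28, 112), (-27, 6, 31, 112), (-27, 14, 31, 120)]
297 [(-27, -12, 15, 113), (-26, -4, 15, 113), (-26, 0, 16, 112), (-27, 6, 19, 113), (-28, 14, 21, 119)]
4.5167 [ 0.56388365 -0.18378387  0.05781513] [-4.86018634e-01  2.86070571e-01  1.88846672e+00 -2.89782110e-05
  9.67702636e-01 -1.76795071e+00]
```

Both cameras put the fingertips at z≈80 mm, although the reported TCP of 58 mm implies tips at 39 mm. So the fingers closed in the air above the float, and the reported TCP sits about 41 mm ahead of the real grasp point. I'll trust the cameras: reopen, go lower, and check again.

>>> jog_arm --fingers '[85,85,85,85,85,85,85,85,85,85]' --travel '[[0,0,0],[0,0,0],[0,0,0],[0,0,0],[5,0,0],[10,0,0],[10,0,0],[10,0,0],[5,0,0],[0,0,0]]' --angular '[[0,0,0],[0,0,0],[0,0,0],[0,0,0],[0,0,0],[0,0,0],[0,0,0],[0,0,0],[0,0,0],[0,0,0]]'

```text
time: 5.35
tcp_pos: [0.5625, -0.1831, 0.0155]
orientation: [0.228, 1.563, -0.226]
ft_force: [-0.6, -0.1, -0.4]
opening: 0.085
```

```bash
cat >> h.py <<'E'
def tips(n='wrist',f='tmp'):
    "finger pixels (dark, near tool) : nearest-to-front tool-x of pads"
    p,R,s=pose(); pic,d,m=snap(n,f)
    vs,us=np.mgrid[0:384,0:512]; W=world(d,m,us.ravel(),vs.ravel()); L=(W-p)@R*1000
    c=pic.reshape(-1,3).max(1)
    for sg in(-1,1):
        k=(c<110)&(L[:,1]*sg>12)&(L[:,1]*sg<60)&(abs(L[:,2])<16)&(L[:,0]>-150)&(L[:,0]<40)&(d.ravel()>0)
        l=L[k]; 
        if len(l): print('side',sg,'n',len(l),'front tool-x pct99.5',np.percentile(l[:,0],[50,98,99.5]).round(1),'z@front',W[k][:,2].min().round(3), 'inner y',np.percentile(sg*l[l[:,0]>np.percentile(l[:,0],90),1],[5,50]).round(1))
    print('ft',np.round(s['ft_force'],1),'p',p.round(4),'open',s['opening'])
    return p,R,s,W,L,pic
E
python3 - <<'E'
from h import *
tips('wrist','w3')
E
```

```text
side -1 n 10427 front tool-x pct99.5 [-77.5  12.1  12.7] z@front -0.001 inner y [41.3 48.8]
side 1 n 9419 front tool-x pct99.5 [-80.1  11.7  12.5] z@front -0.001 inner y [38.4 42.3]
ft [-0.6 -0.1 -0.4] p [ 0.5625 -0.1831  0.0155] open 0.0849569719825561
```

View pics/w3.png

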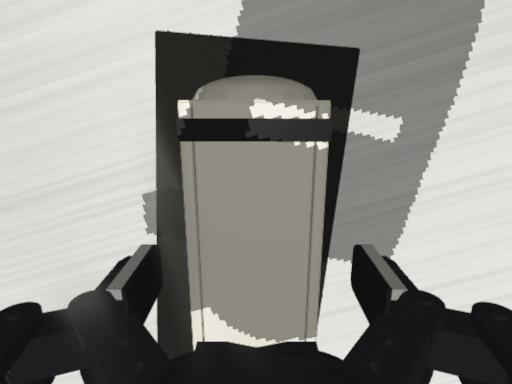

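The fingers straddle the float, with the tips at about (145,246) and (365,246). I'll read their depth.

Run:
```python
from h import *
z=np.load('pics/w3.npz'); p,R,s=pose()
for v,us in((248,[140,146,152,358,364,370]),(256,[130,140,150,360,370,380])):
    us=np.array(us);W=world(z['d'],z,us,np.full(6,v));print(((W-p)@R*1000).round(0).tolist(),W[:,2].round(3))
```

```text
[[-37.0, -48.0, -12.0], [-37.0, -45.0, -11.0], [-38.0, -42.0, -12.0], [-34.0, 43.0, -10.0], [-36.0, 44.0, -11.0], [-36.0, 47.0, -11.0]] [0.054 0.053 0.054 0.051 0.053 0.053]
[[-36.0, -53.0, -7.0], [-43.0, -46.0, -11.0], [-41.0, -42.0, -10.0], [-37.0, 43.0, -8.0], [-43.0, 45.0, -11.0], [-44.0, 48.0, -11.0]] [0.052 0.059 0.058 0.054 0.06  0.06 ]
```

>>> jog_arm --fingers '[85,85,85,85,65,55,50,45,45,45]' --travel '[[8,-1,1],[8,0,0],[6,0,0],[1,0,0],[0,0,0],[0,0,0],[0,0,0],[0,0,0],[0,0,0],[0,0,0]]' --angular '[[0,0,0],[0,0,0],[0,0,0],[0,0,0],[0,0,0],[0,0,0],[0,0,0],[0,0,0],[0,0,0],[0,0,0]]'

```text
time: 6.23
tcp_pos: [0.5655, -0.1852, -0.0043]
orientation: [0.227, 1.557, -0.227]
ft_force: [2.3, 0.7, 0.5]
opening: 0.053
```

Run:
```python
from h import *
p,R,s=pose();print(s['opening'],p,s['ft_force'],R.T@s['torque'])
```

```text
0.05298298137543989 [ 0.56549771 -0.18519177 -0.00432412] [2.32491511 0.66774084 0.49559959] [ 0.09356519 -0.14613831  0.28942876]
```

>>> jog_arm --fingers '[45,45,45,45,45,45,45,45,45,45]' --travel '[[-2,0,0],[-4,0,0],[-6,0,0],[-6,0,0],[-6,0,0],[-6,0,0],[-6,0,0],[-4,0,0],[0,0,0],[0,0,0]]' --angular '[[0,0,0],[0,0,0],[0,0,0],[0,0,0],[0,0,0],[0,0,0],[0,0,0],[0,0,0],[0,0,0],[0,0,0]]'

```text
time: 7.07
tcp_pos: [0.5651, -0.1853, 0.0357]
orientation: [0.226, 1.558, -0.227]
ft_force: [-0.7, -0.1, -6.7]
opening: 0.0533
```

Run:
```python
from h import *
p,R,s=pose()
for i in range(4):
    pic,d,m=snap('side' if i==0 else 'wrist','g%d'%i); p,R,s=pose(); print(np.round(s['ft_force'],2),np.round(s['torque'],3),'tool', (R.T@s['torque']).round(3))
    if i>1: continue
    vs,us=np.mgrid[0:384,0:512]; W=world(d,m,us.ravel(),vs.ravel())
    t=W[(W[:,2]>.05)&(W[:,2]<.16)&(abs(W[:,0]-.565)<.11)&(abs((W-p)@R[:,1])<.016)]
    ax=(t-p)@R[:,2]
    for lo in range(-90,90,20):
        k=(ax*1000>lo)&(ax*1000<lo+20); print(lo,k.sum(),np.median(t[k,2]).round(4) if k.sum() else None)
print(p,s['opening'],R.T.round(3).tolist())
```

```text
[ 0.07 -0.62 -6.92] [-0.055 -0.215 -0.033] tool [ 0.033 -0.222  0.009]
-90 59 0.0933
-70 171 0.0977
-50 167 0.0978
-30 94 0.0977
-10 0 None
10 102 0.098
30 169 0.0982
50 170 0.0984
70 66 0.0911
[ 1.01  0.36 -6.54] [-0.128 -0.177 -0.025] tool [ 0.025 -0.206 -0.072]
-90 3549 0.0939
-70 7420 0.0976
-50 6234 0.0974
-30 9541 0.0982
-10 6629 0.0978
10 964 0.0975
30 0 None
50 0 None
70 0 None
[ 0.2  -0.82 -6.83] [-0.056 -0.276 -0.03 ] tool [ 0.03  -0.281  0.025]
[ 0.39  1.06 -6.09] [-0.027 -0.197 -0.061] tool [ 0.061 -0.196  0.031]
[ 0.56440263 -0.1849349   0.03457856] 0.05322458431246648 [[-0.001, 0.0, -1.0], [0.285, 0.959, 0.0], [0.959, -0.285, -0.001]]
```

View pics/g0.png

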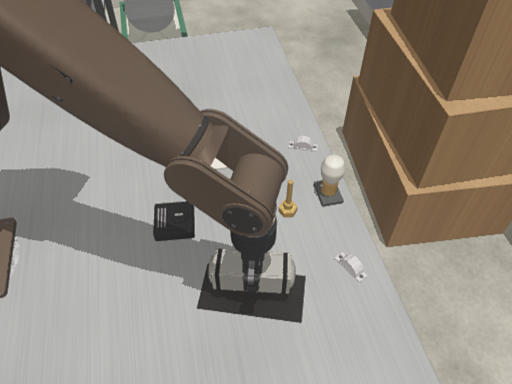

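View pics/g1.png

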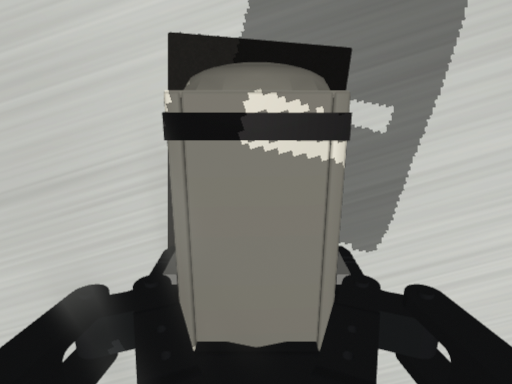

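The float is held level. The force is −6.7 N and the moment about tool y is about −0.22 N m, so the heavy end is on the tool −z side, which is the end nearest the base. I'll set it back on the mat and regrasp tilted, so the tool ends up sloping down when the float stands.

>>> jog_arm --fingers '[45,45,45,45,45,45,45,70,85,85]' --travel '[[4,0,0],[8,0,0],[8,0,0],[8,0,0],[6,0,0],[4,0,0],[2,0,0],[0,0,0],[0,0,0],[0,0,0]]' --angular '[[0,0,0],[0,0,0],[0,0,0],[0,0,0],[0,0,0],[0,0,0],[0,0,0],[0,0,0],[0,0,0],[0,0,0]]'

```text
time: 8.1
tcp_pos: [0.5662, -0.1859, -0.0035]
orientation: [0.226, 1.556, -0.227]
ft_force: [1.1, 0.6, 0.4]
opening: 0.0846
```

Run:
```python
from h import *
p,R,s=pose(); print(p,s['opening'],s['ft_force'],s['joint_positions'])
m=vision.camera_model('wrist'); c=-np.array(m['R']).T@np.array(m['t']).ravel(); print('cam in tool mm',(R.T@(c-p)*1000).round(1),'axis',(R.T@np.array(m['R'])[2]).round(3))
z=np.load('pics/g0.npz')
for u,v in((200,180),(243,215),(230,215),(255,205),(255,235),(240,180)):
    w=world(z['d'],z,np.array([u]),np.array([v]))[0]; print(u,v,w.round(3),((w-[.5651,-.1853,.0357])@R*1000).round())
```

```text
[ 0.56617634 -0.1858887  -0.00351193] 0.0845948491262908 [1.05005554 0.60577836 0.41276751] [-4.87356967e-01  3.83989019e-01  1.89741572e+00 -5.17691536e-05
  8.56973510e-01 -1.76931602e+00]
cam in tool mm [-1.589e+02 -1.000e-01 -7.050e+01] axis [ 0.96 -0.    0.28]
200 180 [ 0.492 -0.21   0.365] [-330.  -44.  -63.]
243 215 [ 0.541 -0.238  0.313] [-277.  -57.   -7.]
230 215 [ 0.524 -0.23   0.308] [-272.  -55.  -25.]
255 205 [ 0.556 -0.243  0.337] [-302.  -58.    9.]
255 235 [ 0.556 -0.243  0.269] [-233.  -58.    9.]
240 180 [ 0.546 -0.194  0.335] [-299.  -14.  -15.]
```

>>> jog_arm --fingers '[85,85,85,85,85,85,85,85,85,85]' --travel '[[-20,0,0],[-20,0,0],[-20,0,0],[-20,0,0],[0,0,0],[0,0,0],[0,0,0],[0,0,0],[0,0,0],[0,0,0]]' --angular '[[0,0,0],[0,0,0],[0,0,0],[0,0,0],[0,0.105,0],[0,0.105,0],[0,0.105,0],[0,0.105,0],[0,0.105,0],[0,0,0]]'

```text
time: 8.93
tcp_pos: [0.5661, -0.1858, 0.0727]
orientation: [0.303, 2.082, -0.174]
ft_force: [0.3, 0.4, 0.0]
opening: 0.085
```

```bash
cat >> h.py <<'E'
def tilt(R,a): # rotate about own y
    return R@Ro.from_rotvec([0,a,0]).as_matrix()
E
python3 - <<'E'
from h import *
snap('side','h1')
p,R,s,W,L,pic=tips('wrist','h0')
k=(abs(W[:,2]-.058)<.004)&(abs(W[:,0]-.565)<.12)&(abs(W[:,1]+.184)<.06)
r=cv2.minAreaRect((W[k][:,:2]*1000).astype(np.float32)); print(k.sum(),r)
a=np.deg2rad(-16.6)
Rt=tilt(down(a+np.pi/2),.525)
G=np.array([.5735,-.188,.039]); T=G+Rt[:,0]*.042
plan(T,Rt); print('world delta',T-p)
z=np.load('pics/h1.npz');
vs,us=np.mgrid[0:384,0:512]; W=world(z['d'],z,us.ravel(),vs.ravel()); L=(W-p)@R*1000; c=z['p'].reshape(-1,3).max(1)
k=(abs(L[:,2])<20)&(abs(L[:,1])<62)&(L[:,0]>-150)&(L[:,0]<-10)&(c<90); print('side tips',k.sum(),np.percentile(L[k,0],[90,98,100]))
E
```

```text
side -1 n 8046 front tool-x pct99.5 [-81.3 -35.3 -31.8] z@front 0.058 inner y [42.2 42.6]
side 1 n 8902 front tool-x pct99.5 [-80.4  14.5  23.4] z@front 0.056 inner y [21.7 42.5]
ft [-0.7  0.4  0.6] p [ 0.5656 -0.1854  0.0733] open 0.08461903684839543
20572 ((555.6516723632812, -182.12701416015625), (55.15461349487305, 136.65969848632812), 73.47183227539062)
t 9.0333 p [ 0.5652 -0.1853  0.0743] q [-0.451  0.568  1.537 -0.081  1.555 -1.71 ]
R cols [[-0.48, 0.143, -0.866], [0.285, 0.959, 0.0], [0.83, -0.246, -0.5]]
travel mm (tool now) [68.2 -0.3 25.2] in target tool [68.2 -0.3 25.3] rotvec tool [0.001  0.0009 0.0004]
world delta [-0.01225271  0.00343442 -0.07065406]
side tips 1064 [-50.26759967 -36.75888106 -29.72047935]
```

View pics/h0.png

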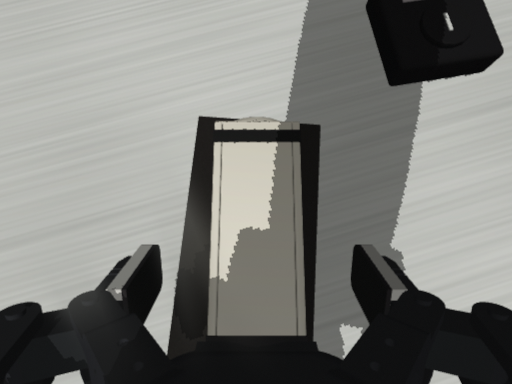

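View pics/h1.png

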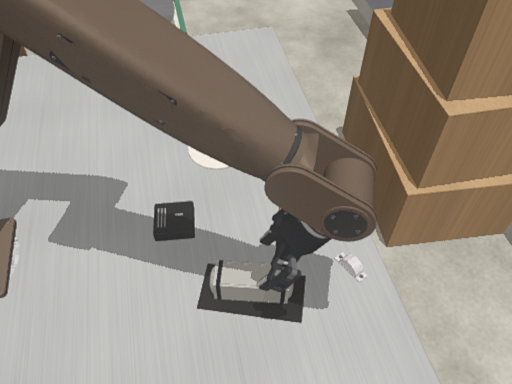

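The fingers straddle the float symmetrically in the wrist view, and the side view shows the tool leaning outward. The tips are at tool-x −36 here too, so the 41 mm offset lies along the tool axis.

>>> jog_arm --fingers '[85,85,85,85,85,85,85,85,85,85]' --travel '[[10,0,4],[10,0,4],[10,0,4],[10,0,4],[10,0,4],[8,0,3],[6,0,2],[4,0,0],[0,0,0],[0,0,0]]' --angular '[[0,0,0],[0,0,0],[0,0,0],[0,0,0],[0,0,0],[0,0,0],[0,0,0],[0,0,0],[0,0,0],[0,0,0]]'

```text
time: 9.87
tcp_pos: [0.5529, -0.1816, 0.0037]
orientation: [0.302, 2.079, -0.174]
ft_force: [1.1, -0.3, 0.5]
opening: 0.0848
```

Run:
```python
from h import *
a=np.deg2rad(-16.6)
Rt=tilt(down(a+np.pi/2),.525)
G=np.array([.5735,-.188,.039]); T=G+Rt[:,0]*.042
plan(T,Rt); p,R,s,W,L,pic=tips('side','i0')
```

```text
t 9.8667 p [ 0.5529 -0.1816  0.0037] q [-0.454  0.639  1.581 -0.083  1.441 -1.703]
R cols [[-0.48, 0.143, -0.865], [0.285, 0.959, 0.0], [0.829, -0.246, -0.501]]
travel mm (tool now) [ 0.7 -0.2  1. ] in target tool [ 0.7 -0.2  1. ] rotvec tool [ 0.0008 -0.      0.0005]
side -1 n 800 front tool-x pct99.5 [-92.1   8.8  10.4] z@front 0.0 inner y [28.3 41.3]
side 1 n 237 front tool-x pct99.5 [-65.  -35.  -32.5] z@front 0.032 inner y [41.4 42.8]
ft [ 1.1 -0.3  0.5] p [ 0.5529 -0.1816  0.0037] open 0.08475700797167751
```

View pics/i0.png

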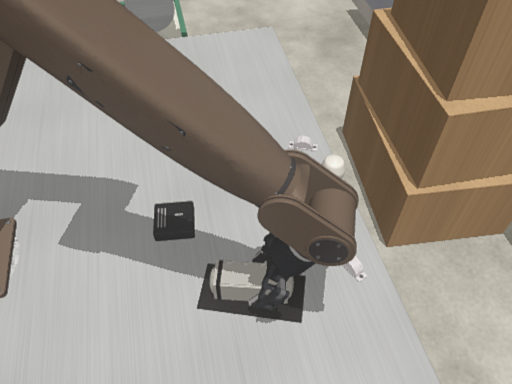

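The tool is in place around the float with no contact force. Closing and lifting.

>>> jog_arm --fingers '[65,55,50,45,45,45,45,45,45,45]' --travel '[[0,0,0],[0,0,0],[0,0,0],[0,0,0],[0,0,0],[0,0,0],[0,0,0],[-1.7,0,-1],[-3.5,0,-2],[-3.5,0,-2]]' --angular '[[0,0,0],[0,0,0],[0,0,0],[0,0,0],[0,0,0],[0,0,0],[0,0,0],[0,0,0],[0,0,0],[0,0,0]]'

```text
time: 10.75
tcp_pos: [0.5512, -0.181, 0.0118]
orientation: [0.303, 2.082, -0.173]
ft_force: [0.1, 0.5, -7.4]
opening: 0.0535
```

>>> jog_arm --fingers '[45,45,45,45,45,45,45,45,45,45]' --travel '[[-5.2,0,-3],[-7,0,-4],[-8.7,0,-5],[-8.7,0,-5],[-8.7,0,-5],[-8.7,0,-5],[-7,0,-4],[-5.2,0,-3],[0,0,0],[0,0,0]]' --angular '[[0,0,0],[0,0,0],[0,0,0],[0,0,0],[0,0,0],[0,0,0],[0,0,0],[0,0,0],[0,0,0],[0,0,0]]'

```text
time: 11.58
tcp_pos: [0.5534, -0.1818, 0.0824]
orientation: [0.302, 2.078, -0.174]
ft_force: [-0.3, 0.1, -7.4]
opening: 0.0533
```

Run:
```python
from h import *
for i in range(3):
    pic,d,m=snap(['side','wrist','wrist'][i],'j%d'%i); p,R,s=pose(); print(np.round(s['ft_force'],2),'tool', (R.T@s['torque']).round(3))
    if i>1: continue
    vs,us=np.mgrid[0:384,0:512]; W=world(d,m,us.ravel(),vs.ravel()); z0=np.array([.958,-.286,0])
    c=np.array([.564,-.185,0]); k=(W[:,2]>.1)&(W[:,2]<.16)&(abs((W-c)@[.286,.958,0])<.015); t=W[k]
    ax=(t-c)@z0
    for lo in range(-90,90,20):
        k=(ax*1000>lo)&(ax*1000<lo+20); print(lo,k.sum(),np.median(t[k,2]).round(4) if k.sum() else None)
print(p,s['opening'],s['joint_positions'].round(3))
```

```text
[-0.58  0.68 -6.49] tool [ 0.012 -1.048 -0.037]
-90 61 0.1312
-70 165 0.1359
-50 168 0.1359
-30 172 0.136
-10 169 0.1358
10 82 0.1358
30 6 0.1358
50 29 0.136
70 58 0.1291
[ 0.04 -0.35 -5.61] tool [-0.041 -1.023 -0.002]
-90 564 0.1348
-70 3234 0.1355
-50 3617 0.1353
-30 4078 0.1354
-10 4542 0.1354
10 5225 0.1354
30 260 0.1353
50 0 None
70 0 None
[-0.32  0.84 -7.  ] tool [-0.025 -1.051  0.014]
[ 0.55261628 -0.18141666  0.08120453] 0.05349402108661451 [-0.454  0.536  1.571 -0.082  1.555 -1.712]
```

View pics/j1.png

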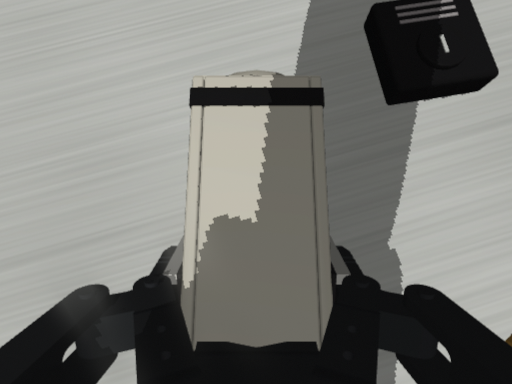

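The float was lifted level (top at z≈136 mm along its length) with no slip. The moment turning more negative with the tool leaned outward confirms the sign convention. Next I'll raise it, carry it over the plate and yaw.

>>> jog_arm --fingers '[45,45,45,45,45,45,45,45,45,45]' --travel '[[-15,0,-9],[-30,0,-17],[-30,0,-17],[-30,0,-17],[-30,0,-17],[-14,0,-8],[2,15,-4],[5,30,-8],[5.5,35,-9.5],[5.5,35,-9.5]]' --angular '[[0,0,0],[0,0,0],[0,0,0],[0,0,0],[0,0,0],[0,0,0],[0,0,0],[0,0,0],[0,0,0],[0,0,0]]'

```text
time: 12.57
tcp_pos: [0.5516, -0.06, 0.2515]
orientation: [0.305, 2.082, -0.175]
ft_force: [0.9, 0.2, -6.8]
opening: 0.0535
```

>>> jog_arm --fingers '[45,45,45,45,45,45,45,45,45,45]' --travel '[[5.5,35,-9.5],[5.5,35,-9.5],[5.5,35,-9.5],[5.5,35,-9.5],[5.5,35,-9.5],[5.5,35,-9.5],[5,30,-8],[4,25,-7],[2,10,-3],[0,0,0]]' --angular '[[0,0,0],[0,0,0],[0,0,0],[0,0,0],[0,0,0],[0,0,0],[0,0,0],[0,0,0],[0,0,0],[0,0,0]]'

```text
time: 13.4
tcp_pos: [0.5458, 0.2294, 0.251]
orientation: [0.297, 2.083, -0.173]
ft_force: [-0.3, -0.5, -6.6]
opening: 0.0536
```

>>> jog_arm --fingers '[45,45,45,45,45,45,45,45,45,45]' --travel '[[0,0,0],[0,0,0],[0,0,0],[0,0,0],[0,0,0],[0,0,0],[0,0,0],[0,0,0],[0,0,0],[0,0,0]]' --angular '[[0.04,0,0.023],[0.08,0,0.046],[0.08,0,0.046],[0.08,0,0.046],[0.08,0,0.046],[0.08,0,0.046],[0.08,0,0.046],[0.08,0,0.046],[0.055,0,0.032],[0,0,0]]'

```text
time: 14.23
tcp_pos: [0.5459, 0.2246, 0.2515]
orientation: [1.075, 1.872, -0.629]
ft_force: [-0.4, -0.1, -6.7]
opening: 0.0534
```

```bash
cat >> h.py <<'E'
def Rfin(A,e):
    A=np.deg2rad(A);e=np.deg2rad(e);h=np.array([np.cos(A),np.sin(A),0]);u=np.array([0,0,1.])
    x=np.cos(e)*h-np.sin(e)*u; z=np.cos(e)*u+np.sin(e)*h; return np.stack([x,np.cross(z,x),z],1)
E
python3 - <<'E'
from h import *
p,R,s=pose(); print('G',(p-R[:,0]*.042).round(4))
plan(p,Rfin(-60,30)); print(s['ft_force'],s['opening'])
E
```

```text
G [0.5567 0.2066 0.2878]
t 14.2333 p [0.5459 0.2246 0.2515] q [ 0.016  0.174  1.708  0.448  1.542 -0.585]
R cols [[-0.256, 0.429, -0.866], [0.865, 0.501, -0.007], [0.431, -0.751, -0.5]]
travel mm (tool now) [0. 0. 0.] in target tool [0. 0. 0.] rotvec tool [ 0.0032 -1.5705  0.0073]
[-0.44043278 -0.11696321 -6.73413839] 0.05339418679370662
```

>>> jog_arm --fingers '[45,45,45,45,45,45,45,45,45,45]' --travel '[[0,0,0],[0,0,0],[0,0,0],[0,0,0],[0,0,0],[0,0,0],[0,0,0],[0,0,0],[0,0,0],[0,0,0]]' --angular '[[0,-0.05,0],[0,-0.1,0],[0,-0.1,0],[0,-0.1,0],[0,-0.1,0],[0,-0.1,0],[0,-0.1,0],[0,-0.1,0],[0,-0.1,0],[0,-0.05,0]]'

```text
time: 15.07
tcp_pos: [0.5453, 0.2273, 0.2513]
orientation: [0.613, 1.082, -0.917]
ft_force: [0.3, -0.3, -6.4]
opening: 0.0535
```

Run:
```python
from h import *
p,R,s=pose(); print('G',(p-R[:,0]*.042).round(4))
plan(p,Rfin(-60,30)); print(s['ft_force'],s['opening'])
snap('side','k0')
```

```text
G [0.5378 0.2408 0.2903]
t 15.0667 p [0.5453 0.2273 0.2513] q [ 0.389  0.083  1.778 -0.395  1.258 -0.022]
R cols [[0.178, -0.322, -0.93], [0.864, 0.503, -0.009], [0.47, -0.802, 0.368]]
travel mm (tool now) [0. 0. 0.] in target tool [0. 0. 0.] rotvec tool [ 0.0084 -0.6699  0.0042]
[ 0.32756726 -0.32387833 -6.39286287] 0.0535285555863933
```

View pics/k0.png

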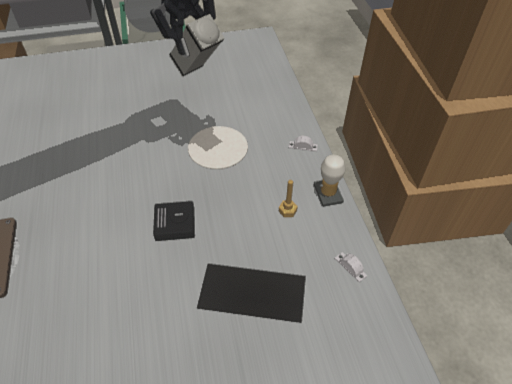

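The tilted float is held above the plate area, and the bystanders are undisturbed. Finishing the turn.

>>> jog_arm --fingers '[45,45,45,45,45,45,45,45,45,45]' --travel '[[0,0,0],[0,0,0],[0,0,0],[0,0,0],[0,0,0],[0,0,0],[0,0,0],[0,0,0],[0,0,0],[0,0,0]]' --angular '[[0.004,-0.05,0.002],[0.004,-0.1,0.002],[0,-0.1,0],[0,-0.1,0],[0,-0.1,0],[0,-0.1,0],[0,-0.07,0],[0,-0.05,0],[0,0,0],[0,0,0]]'

```text
time: 15.95
tcp_pos: [0.5468, 0.2264, 0.2509]
orientation: [0.278, 0.478, -1.026]
ft_force: [1.0, 0.3, -6.0]
opening: 0.0536
```

Run:
```python
from h import *
p,R,s=pose(); print('G',(p-R[:,0]*.042).round(4))
Rt=Rfin(-60,30); G=np.array([.566,.217,.2]); plan(G+Rt[:,0]*.042,Rt); print(s['ft_force'],s['opening'])
snap('side','k1');snap('scene','k2')
```

```text
G [0.5288 0.2579 0.2721]
t 15.95 p [0.5468 0.2264 0.2509] q [ 0.61   0.234  1.825 -1.06   1.403  0.469]
R cols [[0.428, -0.75, -0.504], [0.868, 0.496, 0.001], [0.25, -0.438, 0.863]]
travel mm (tool now) [ 83.   12.1 -34.8] in target tool [ 82.8  11.9 -35.2] rotvec tool [-0.003  -0.0051  0.0038]
[ 1.00993218  0.26735661 -6.04845163] 0.05357123895218448
```

View pics/k1.png

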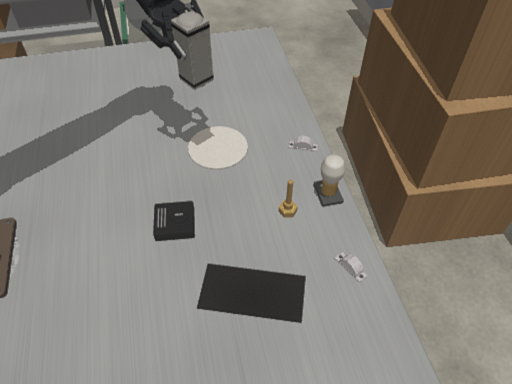

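View pics/k2.png

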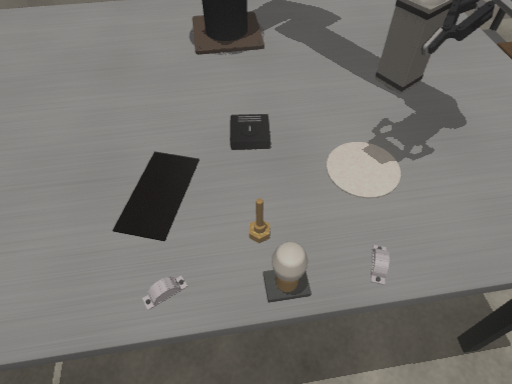

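The float hangs upright in both views, at side (197,48) and scene (405,45). I'll measure its axis and position in the depth images.

```bash
cat >> h.py <<'E'
def upright(f,c,r=.07,zr=(.0,.45)):
    "fit face planes of float in saved picture near xy c; returns points"
    z=np.load(f'pics/{f}.npz'); vs,us=np.mgrid[0:384,0:512]
    W=world(z['d'],z,us.ravel(),vs.ravel()).reshape(384,512,3)
    dx=W[2:,1:-1]-W[:-2,1:-1]; dy=W[1:-1,2:]-W[1:-1,:-2]; n=np.cross(dx,dy); n/=np.linalg.norm(n,axis=2,keepdims=True)+1e-12
    P=W[1:-1,1:-1].reshape(-1,3); N=n.reshape(-1,3); col=z['p'][1:-1,1:-1].reshape(-1,3).astype(int)
    k=(np.hypot(*(P[:,:2]-c).T)<r)&(P[:,2]>zr[0])&(P[:,2]<zr[1])&(col.max(1)>70)
    return P[k],N[k],z
def faces(P,N,angs):
    for a in angs:
        v=np.array([np.cos(a),np.sin(a),0]); k=abs(N@v)>.93
        if k.sum()<60: continue
        Q=P[k]
        for _ in range(3):
            c=np.median(Q,0) if _==0 else Q.mean(0); u,s,vt=np.linalg.svd(Q-c,full_matrices=False); nn=vt[2]*np.sign(vt[2]@v); rr=abs((Q-c)@nn); Q=Q[rr<max(.003,2*rr.std())]
        print('face az',round(np.degrees(a)),'n',len(Q),'normal',nn.round(3),'lean deg',round(np.degrees(np.arcsin(nn[2])),2),'c',c.round(4),'z',Q[:,2].min().round(3),Q[:,2].max().round(3))
E
python3 - <<'E'
from h import *
for f in('k1','k2'):
    P,N,z=upright(f,[.529,.258],.06,(.15,.45)); print(f,len(P),P.min(0).round(3),P.max(0).round(3))
    faces(P,N,np.deg2rad([-60,30,120,210]))
    t=P[abs(N[:,2])>.95]; print('flat',len(t), np.median(t,0) if len(t) else '')
E
```

```text
k1 2191 [0.471 0.21  0.186] [0.572 0.307 0.341]
face az -60 n 486 normal [ 0.503 -0.864 -0.006] lean deg -0.33 c [0.5474 0.2253 0.2618] z 0.191 0.334
face az 30 n 385 normal [0.873 0.488 0.001] lean deg 0.08 c [0.5136 0.2323 0.2628] z 0.192 0.334
face az 120 n 486 normal [-0.503  0.864  0.006] lean deg 0.33 c [0.5474 0.2253 0.2618] z 0.191 0.334
face az 210 n 385 normal [-0.873 -0.488 -0.001] lean deg -0.08 c [0.5136 0.2323 0.2628] z 0.192 0.334
flat 122 [0.53233879 0.24267739 0.33775426]
k2 3641 [0.521 0.213 0.186] [0.571 0.317 0.336]
face az -60 n 1052 normal [ 0.497 -0.868 -0.007] lean deg -0.37 c [0.5462 0.2274 0.2629] z 0.192 0.332
face az 30 n 724 normal [0.867 0.498 0.005] lean deg 0.26 c [0.5583 0.2596 0.267 ] z 0.193 0.334
face az 120 n 1052 normal [-0.497  0.868  0.007] lean deg 0.37 c [0.5462 0.2274 0.2629] z 0.192 0.332
face az 210 n 724 normal [-0.867 -0.498 -0.005] lean deg -0.26 c [0.5583 0.2596 0.267 ] z 0.193 0.334
flat 40 [0.55877566 0.24407299 0.33078411]
```

>>> jog_arm --fingers '[45,45,45,45,45,45,45,45,45,45]' --travel '[[12.3,4,7.2],[12.3,4,7.2],[12.2,4,7.1],[10,0,-17.3],[12.6,0,-21.6],[12.6,0,-21.6],[12.6,0,-21.6],[12.6,0,-21.6],[7.6,0,-13],[0,0,0]]' --angular '[[0,-0.005,0],[0,0,0],[0,0,0],[0,0,0],[0,0,0],[0,0,0],[0,0,0],[0,0,0],[0,0,0],[0,0,0]]'

```text
time: 16.88
tcp_pos: [0.5789, 0.1931, 0.1139]
orientation: [0.272, 0.473, -1.028]
ft_force: [-1.1, -1.0, -6.6]
opening: 0.0535
```

Run:
```python
from h import *
p,R,s=pose(); G=p-R[:,0]*.042; print('G',G.round(4))
snap('side','l1');snap('scene','l2')
plan(p,Rfin(-60,30)); print(s['ft_force'],s['opening'],'down in tool',(R.T@[0,0,-1]).round(3))
for f in('l1','l2'):
    P,N,z=upright(f,[.566,.219],.06,(.02,.30)); print(f,len(P),P.min(0).round(3),P.max(0).round(3))
    faces(P,N,np.deg2rad([-60,30]))
```

```text
G [0.5609 0.2248 0.1348]
t 16.9833 p [0.5811 0.1946 0.1189] q [ 0.536  0.43   1.859 -1.157  1.247  0.659]
R cols [[0.434, -0.752, -0.496], [0.868, 0.497, 0.005], [0.243, -0.432, 0.868]]
travel mm (tool now) [ 2.7 -2.7 -4.3] in target tool [ 2.7 -2.7 -4.3] rotvec tool [-0.0059  0.0047  0.0005]
[-1.0690806  -0.97014635 -6.59539839] 0.053508487310411065 down in tool [ 0.498  0.002 -0.867]
l1 1723 [0.522 0.177 0.051] [0.604 0.277 0.205]
face az -60 n 413 normal [ 0.499 -0.867  0.001] lean deg 0.04 c [0.5791 0.1919 0.1273] z 0.056 0.196
face az 30 n 304 normal [ 0.873  0.487 -0.001] lean deg -0.04 c [0.5459 0.1991 0.127 ] z 0.055 0.197
l2 2860 [0.507 0.181 0.053] [0.603 0.268 0.206]
face az -60 n 843 normal [ 0.495 -0.869  0.003] lean deg 0.15 c [0.5792 0.1954 0.1289] z 0.056 0.198
face az 30 n 507 normal [0.867 0.499 0.003] lean deg 0.17 c [0.5906 0.2277 0.129 ] z 0.055 0.196
```

View pics/l1.png

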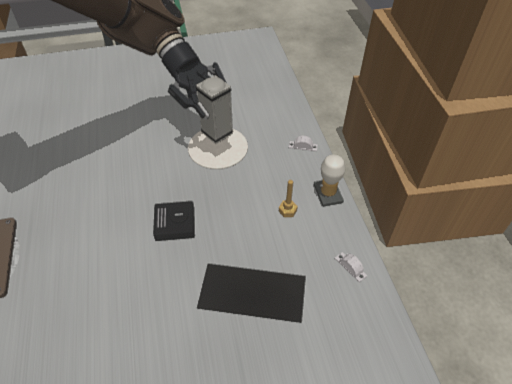

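View pics/l2.png

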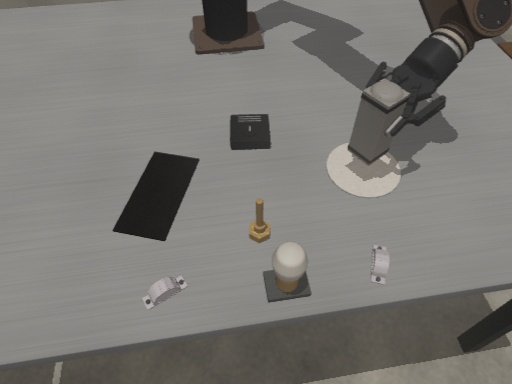

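>>> jog_arm --fingers '[45,45,45,45,45,45,45,45,45,45]' --travel '[[4,0,-6.9],[4,0,-6.9],[4,0,-6.9],[3,0,-5.2],[2,0,-3.5],[0,0,0],[0,0,0],[0,0,0],[0,0,0],[0,0,0]]' --angular '[[0,0,0],[0,0,0],[0,0,0],[0,0,0],[0,0,0],[0,0,0],[0,0,0],[0,0,0],[0,0,0],[0,0,0]]'

```text
time: 17.82
tcp_pos: [0.5808, 0.1954, 0.0849]
orientation: [0.278, 0.468, -1.024]
ft_force: [0.0, -0.5, -6.8]
opening: 0.0533
```

Run:
```python
from h import *
snap('side','m1');snap('scene','m2');p,R,s=pose(); G=p-R[:,0]*.042; print('G',G.round(4))
plan(p,Rfin(-60,30)); print(s['ft_force'],s['opening'],'down in tool',(R.T@[0,0,-1]).round(3))
for f in('m1','m2'):
    P,N,z=upright(f,[.566,.219],.06,(.009,.30)); print(f,len(P),P.min(0).round(3),P.max(0).round(3))
    faces(P,N,np.deg2rad([-60,30]))
```

```text
G [0.5625 0.2269 0.1056]
t 17.9167 p [0.5807 0.1954 0.0848] q [ 0.537  0.487  1.859 -1.174  1.225  0.715]
R cols [[0.434, -0.751, -0.497], [0.867, 0.498, 0.006], [0.243, -0.433, 0.868]]
travel mm (tool now) [0. 0. 0.] in target tool [0. 0. 0.] rotvec tool [-0.0064  0.0037 -0.0004]
[-2.60956494e-01 -2.31405751e-03 -6.54353404e+00] 0.05332167026447494 down in tool [ 0.497 -0.006 -0.868]
m1 1640 [0.507 0.179 0.009] [0.621 0.278 0.175]
face az -60 n 390 normal [ 0.499 -0.867  0.004] lean deg 0.22 c [0.5811 0.1943 0.0967] z 0.027 0.169
face az 30 n 285 normal [0.869 0.495 0.008] lean deg 0.45 c [0.5474 0.2019 0.0976] z 0.024 0.166
m2 2616 [0.506 0.182 0.019] [0.604 0.264 0.175]
face az -60 n 848 normal [ 0.496 -0.869  0.002] lean deg 0.11 c [0.5797 0.1969 0.0961] z 0.025 0.166
face az 30 n 469 normal [0.866 0.5   0.008] lean deg 0.47 c [0.5916 0.2286 0.0981] z 0.024 0.164
```

>>> jog_arm --fingers '[45,45,45,45,45,45,45,45,45,45]' --travel '[[1.5,0,-2.6],[1,0,-1.7],[0.5,0,-0.9],[0.5,0,-0.9],[0.5,0,-0.9],[0,0,0],[0,0,0],[0,0,0],[0,0,0],[0,0,0]]' --angular '[[0,0,0],[0,0,0],[0,0,0],[0,0,0],[0,0,0],[0,0,0],[0,0,0],[0,0,0],[0,0,0],[0,0,0]]'

```text
time: 18.75
tcp_pos: [0.5806, 0.1952, 0.0766]
orientation: [0.277, 0.468, -1.024]
ft_force: [-1.4, 0.2, -3.7]
opening: 0.0534
```

>>> jog_arm --fingers '[45,45,45,45,45,45,45,45,45,45]' --travel '[[0.25,0,-0.45],[0.25,0,-0.45],[0,0,0],[0,0,0],[0,0,0],[0,0,0],[0,0,0],[0,0,0],[0,0,0],[0,0,0]]' --angular '[[0,0,0],[0,0,0],[0,0,0],[0,0,0],[0,0,0],[0,0,0],[0,0,0],[0,0,0],[0,0,0],[0,0,0]]'

```text
time: 19.58
tcp_pos: [0.5806, 0.1952, 0.0765]
orientation: [0.277, 0.466, -1.025]
ft_force: [-4.8, 0.5, 3.6]
opening: 0.054
```

Contact: the reading went from −6.6 N to +3.6 N. I'll back off slightly and check the lean before letting go.

>>> jog_arm --fingers '[45,45,45,45,45,45,45,45,45,45]' --travel '[[-0.25,0,0.45],[0,0,0],[0,0,0],[0,0,0],[0,0,0],[0,0,0],[0,0,0],[0,0,0],[0,0,0],[0,0,0]]' --angular '[[0,0,0],[0,0,0],[0,0,0],[0,0,0],[0,0,0],[0,0,0],[0,0,0],[0,0,0],[0,0,0],[0,0,0]]'

```text
time: 20.42
tcp_pos: [0.5807, 0.1952, 0.0765]
orientation: [0.277, 0.467, -1.025]
ft_force: [-5.1, -1.0, 4.1]
opening: 0.0535
```

Run:
```python
from h import *
snap('side','n1');snap('scene','n2');p,R,s=pose()
plan(p,Rfin(-60,30)); print(s['ft_force'],s['opening'])
for f in('n1','n2'):
    P,N,z=upright(f,[.566,.219],.06,(.009,.30)); print(f,len(P),P.min(0).round(3),P.max(0).round(3))
    faces(P,N,np.deg2rad([-60,30]))
```

```text
t 20.5167 p [0.5807 0.1952 0.0764] q [ 0.537  0.502  1.858 -1.18   1.221  0.728]
R cols [[0.434, -0.752, -0.496], [0.868, 0.497, 0.005], [0.243, -0.432, 0.868]]
travel mm (tool now) [0. 0. 0.] in target tool [0. 0. 0.] rotvec tool [-0.0061  0.0048  0.0003]
[-5.38230744 -0.24846408  4.20876021] 0.05346161688967885
n1 1600 [0.508 0.179 0.009] [0.607 0.277 0.167]
face az -60 n 385 normal [ 0.504 -0.863  0.005] lean deg 0.3 c [0.5807 0.194  0.0895] z 0.012 0.159
face az 30 n 286 normal [0.865 0.501 0.006] lean deg 0.35 c [0.5474 0.2013 0.0841] z 0.012 0.154
n2 2557 [0.506 0.182 0.013] [0.604 0.27  0.166]
face az -60 n 825 normal [ 0.498 -0.867  0.003] lean deg 0.17 c [0.5799 0.1969 0.0901] z 0.017 0.158
face az 30 n 466 normal [0.869 0.496 0.007] lean deg 0.38 c [0.5911 0.2292 0.0885] z 0.015 0.157
```

>>> jog_arm --fingers '[45,45,45,45,45,45,45,45,45,45]' --travel '[[-0.3,0,0.5],[0,0,0],[0,0,0],[0,0,0],[0,0,0],[0,0,0],[0,0,0],[0,0,0],[0,0,0],[0,0,0]]' --angular '[[0,0,0],[0,0,0],[0,0,0],[0,0,0],[0,0,0],[0,0,0],[0,0,0],[0,0,0],[0,0,0],[0,0,0]]'

```text
time: 21.35
tcp_pos: [0.5806, 0.1952, 0.0764]
orientation: [0.277, 0.468, -1.024]
ft_force: [-3.4, -2.0, 1.2]
opening: 0.0536
```

>>> jog_arm --fingers '[45,45,45,45,45,45,45,45,45,45]' --travel '[[-0.25,0,0.4],[0,0,0],[0,0,0],[0,0,0],[0,0,0],[0,0,0],[0,0,0],[0,0,0],[0,0,0],[0,0,0]]' --angular '[[0,0,0],[0,0,0],[0,0,0],[0,0,0],[0,0,0],[0,0,0],[0,0,0],[0,0,0],[0,0,0],[0,0,0]]'

```text
time: 22.18
tcp_pos: [0.5805, 0.1953, 0.0765]
orientation: [0.278, 0.469, -1.024]
ft_force: [0.7, -1.5, -3.1]
opening: 0.0533
```

>>> jog_arm --fingers '[53,54,55,56,57,58,59,60,61,62]' --travel '[[0,0,0],[0,0,0],[0,0,0],[0,0,0],[0,0,0],[0,0,0],[0,0,0],[0,0,0],[0,0,0],[0,0,0]]' --angular '[[0,0,0],[0,0,0],[0,0,0],[0,0,0],[0,0,0],[0,0,0],[0,0,0],[0,0,0],[0,0,0],[0,0,0]]'

```text
time: 23.02
tcp_pos: [0.5806, 0.1953, 0.0769]
orientation: [0.277, 0.468, -1.024]
ft_force: [0.4, 0.6, 0.5]
opening: 0.0621
```

```bash
cat > chk.py <<'E'
from h import *
import sys
t=sys.argv[1]
snap('side',t+'1');snap('scene',t+'2');p,R,s=pose()
print(s['time'],p,s['ft_force'],s['opening'])
for f in(t+'1',t+'2'):
    P,N,z=upright(f,[.566,.219],.06,(.009,.30)); print(f,len(P),P.min(0).round(3),P.max(0).round(3))
    faces(P,N,np.deg2rad([-60,30]))
E
python3 chk.py o
```

```text
23.1167 [0.58055373 0.19526487 0.07688767] [0.17661704 0.1759755  0.19176076] 0.06227419376716684
o1 1642 [0.507 0.178 0.009] [0.607 0.278 0.167]
face az -60 n 402 normal [ 0.503 -0.864 -0.007] lean deg -0.42 c [0.5811 0.1942 0.0882] z 0.019 0.16
face az 30 n 306 normal [0.872 0.49  0.002] lean deg 0.14 c [0.5479 0.2013 0.0896] z 0.014 0.159
o2 2615 [0.507 0.182 0.013] [0.604 0.273 0.166]
face az -60 n 811 normal [ 0.498 -0.867 -0.001] lean deg -0.05 c [0.5807 0.1974 0.087 ] z 0.017 0.157
face az 30 n 486 normal [0.865 0.501 0.002] lean deg 0.1 c [0.5914 0.2298 0.0902] z 0.016 0.156
```

View pics/o2.png

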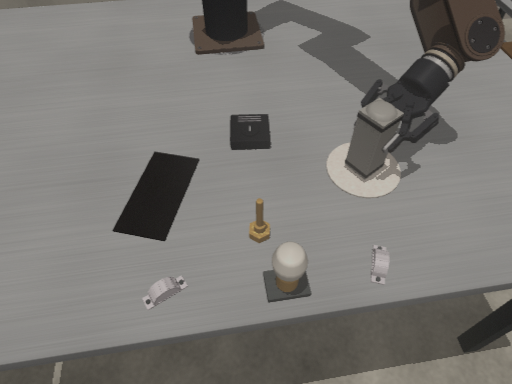

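The float stands freely at about (372,140) on the plate, with lean under 0.5° and zero force on the tool. I'll open fully and back straight out.

>>> jog_arm --fingers '[66,70,75,80,85,85,85,85,85,85]' --travel '[[0,0,0],[0,0,0],[0,0,0],[0,0,0],[0,0,0],[0,0,0],[-5,0,0],[-10,0,0],[-12,0,0],[-12,0,0]]' --angular '[[0,0,0],[0,0,0],[0,0,0],[0,0,0],[0,0,0],[0,0,0],[0,0,0],[0,0,0],[0,0,0],[0,0,0]]'

```text
time: 23.95
tcp_pos: [0.5632, 0.2257, 0.0971]
orientation: [0.278, 0.468, -1.024]
ft_force: [1.0, -0.4, -1.2]
opening: 0.085
```

>>> jog_arm --fingers '[85,85,85,85,85,85,85,85,85,85]' --travel '[[-14,0,0],[-14,0,0],[-14,0,0],[-14,0,0],[-14,0,0],[-14,0,0],[-12,0,0],[-8,0,0],[-4,0,0],[0,0,0]]' --angular '[[0,0,0],[0,0,0],[0,0,0],[0,0,0],[0,0,0],[0,0,0],[0,0,0],[0,0,0],[0,0,0],[0,0,0]]'

```text
time: 24.78
tcp_pos: [0.5167, 0.3066, 0.1504]
orientation: [0.278, 0.468, -1.023]
ft_force: [0.5, -0.4, 0.3]
opening: 0.0851
```

```bash
python3 chk.py q
```

```text
24.8833 [0.51669988 0.3055119  0.14959829] [-0.07860108 -0.01090279  0.54488635] 0.08478091396769859
q1 1612 [0.532 0.162 0.009] [0.618 0.254 0.167]
face az -60 n 380 normal [ 0.495 -0.869 -0.014] lean deg -0.78 c [0.5828 0.1941 0.0868] z 0.015 0.159
face az 30 n 374 normal [ 0.865  0.501 -0.004] lean deg -0.21 c [0.5475 0.2031 0.0876] z 0.015 0.157
q2 2558 [0.534 0.182 0.013] [0.605 0.257 0.166]
face az -60 n 802 normal [ 0.501 -0.865 -0.017] lean deg -0.96 c [0.5809 0.196  0.0884] z 0.016 0.158
face az 30 n 574 normal [ 0.866  0.5   -0.005] lean deg -0.29 c [0.5912 0.2313 0.0885] z 0.015 0.159
```

View pics/q1.png

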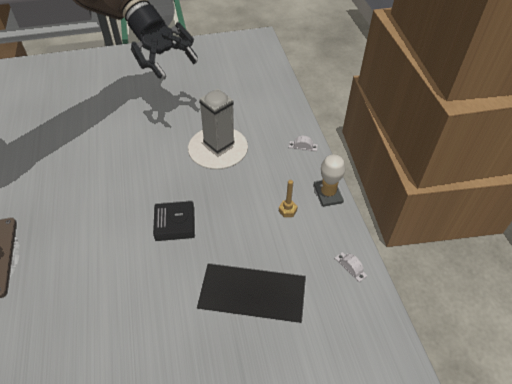

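View pics/q2.png

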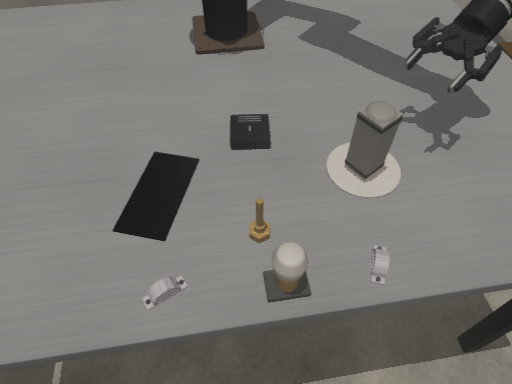

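The float stands alone on the plate, at side (217,120) and scene (372,140), with the gripper clear. I'll wait a second and recheck in case it is rocking.

>>> jog_arm --fingers '[85,85,85,85,85,85,85,85,85,85]' --travel '[[0,0,0],[0,0,0],[0,0,0],[0,0,0],[0,0,0],[0,0,0],[0,0,0],[0,0,0],[0,0,0],[0,0,0]]' --angular '[[0,0,0],[0,0,0],[0,0,0],[0,0,0],[0,0,0],[0,0,0],[0,0,0],[0,0,0],[0,0,0],[0,0,0]]'

```text
time: 25.72
tcp_pos: [0.5168, 0.3058, 0.1499]
orientation: [0.277, 0.468, -1.024]
ft_force: [0.0, -0.3, -0.1]
opening: 0.0851
```

```bash
python3 chk.py r
python3 - <<'E'
from h import *
a=np.load('pics/s0.npz')['p'].astype(int); b=np.load('pics/r2.npz')['p'].astype(int)
for n,(x0,y0,x1,y1) in dict(thermostat=(222,108,278,155),well=(245,190,275,245),lamp=(262,235,312,300),cl=(140,270,190,310),cr=(365,240,395,285)).items(): print(n,abs(a-b)[y0:y1,x0:x1].mean().round(2))
E
```

```text
25.8167 [0.51675772 0.30577975 0.14990715] [-0.7780758  -0.06502881 -0.29238851] 0.08503247684844754
r1 1617 [0.513 0.161 0.009] [0.609 0.253 0.168]
face az -60 n 419 normal [ 0.5   -0.866 -0.016] lean deg -0.93 c [0.5827 0.1937 0.0905] z 0.014 0.159
face az 30 n 367 normal [ 0.872  0.489 -0.004] lean deg -0.25 c [0.5476 0.2029 0.0883] z 0.014 0.158
r2 2569 [0.531 0.181 0.014] [0.606 0.256 0.166]
face az -60 n 844 normal [ 0.5   -0.866 -0.015] lean deg -0.85 c [0.5808 0.1961 0.0905] z 0.017 0.158
face az 30 n 580 normal [ 0.865  0.502 -0.003] lean deg -0.16 c [0.591  0.2312 0.089 ] z 0.015 0.156
thermostat 4.99
well 6.28
lamp 6.03
cl 6.74
cr 6.82
```

Its lean is steady at about 0.9°, and the bystanders show only image noise against the first picture. Handing in.

```bash
python3 -c "
from workcell import order
print(order.hand_in())"
```

```text
the job is handed in; nothing more can be done
None
```

The float is standing by itself, heavy end down, near the centre of the white plate, and the job is handed in at about 26 s.

**Finding the heavy end:** I lifted the float level by its middle. It weighed about 6.7 N and pulled with about 0.22 N m, so the weight is in the end that lay nearest the robot. I then set it back on the mat and regripped it with the tool tilted 30°. I carried it over, turned it heavy end down and lowered it gently onto the plate before opening the fingers slowly.

**Last checks:**
- **Standing:** After the gripper backed off, both cameras showed the float upright and still on two looks about 1 s apart. It has a steady lean of about 0.9°, well inside the 15° from which it rights itself.
- **Robot:** The gripper is clear of everything, and the force reading is near zero.
- **Other things:** The thermostat, thermowell, clips and lamp look unmoved; they differ from the first picture by roughly camera noise only.

**What disagreed:**
- **Gripper position:** The reported TCP sits about 41 mm ahead of where both cameras see the fingers. My first grasp therefore closed on air above the float without touching it. I worked from the camera positions after that.
- **Contact with the plate:** On touching down I pressed about 10 N onto the plate, then eased off before releasing.

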